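# Find the sound leaf spring by feel and load it

### The arm

A 6-joint arm with a two-finger parallel gripper is mounted at the origin on a cart in front of the work surface, level with it; the furniture and walls round the work are solid. World frame = base frame: x ahead of the robot, y to its left, z up, the work surface at z = 0. Lengths are in m, angles in rad, forces in N, time in s.
With the tool pointing down it reaches from about 0.35 to 0.95 m from the base axis. Payload 17.4 kg.
Tool frame: the origin (TCP) lies midway between the tips of the shut fingers; the grasp point (between the pads) lies 19 mm behind it; z points along the fingers, y is the line along which they close (so a half turn about z gives the same grasp; the last joint's range is limited). The gripper opens to 93 mm and grips with 3 to 60 N. Pads are 15 mm wide; open, the fingers measure 128 mm over their backs; the gripper's body (75 mm by 188 mm) begins 65 mm behind the grasp point.
Start: joints at [1.094, 0.116, 1.442, -0, 1.584, -0.038], TCP at [0.287, 0.611, 0.219] pointing down, gripper open.
Joint ranges: [-2.83, 2.83], [-0.83, 2.19], [0.07, 2.5], [-1.14, 4.28], [0.01, 3], [-2.97, 2.97]. Speed limits (rad/s): [1.89, 1.89, 2.22, 3.14, 3.14, 3.14].

### API

Orientations are given as a rotation vector (axis times angle).
In Python, from rig import get_state, capture, hand_in gives the robot as it stands. The module is installed in compiled form; this text tells all that it offers.
- The arm moves only by the tool carry_out, never from a script. Its argument "deltas" is text: rows parted by semicolons, each of 7 numbers parted by spaces: the closure in counts, from 0 (fully open) to 255 (shut), then the shift along the tool's x, y, z in mm, then the turn, a rotation vector about the tool's x, y, z in degrees. In form: claw dx dy dz wx wy wz; .... A call has 1 to 12 rows; each row shifts and turns the commanded pose from where the row before left it, along the tool's axes as they then stand; what a row does not reach is not made up. A row lasts 1/12 s, in which the tool goes at most 41.7 mm and 7.16 degrees, less where a joint would pass 70% of its speed; a pose out of reach is approached as far as the arm can. A call with a gripper value outside its range is refused whole. The fingers move at their own pace and stop on an object; "grip_force" is the grip in N (left out, the last holds). Time passes only in rows, so rows that do not move let the fingers close. It gives the time, the measured TCP pose, the force, the opening and the grip force at its end, in the units of the state.
- get_state(): the state, without advancing time (a new reading comes with each control period).
- capture(name): name is "side" or "top" or "wrist"; returns a dict with "image" (420x560x3 uint8, blue, green, red), "vfov" (degrees; the focal length in pixels is half the picture's height over the tangent of half this angle, whatever the lens; pixels are square), "cx", "cy" (the principal point, pixels), "k1" (the pictures are not rectified: a ray, as slopes to the right and down, at radius r is drawn at 1 + k1 r^2 times it, then the intrinsics apply), "cam_to_world" (4x4, takes a point from camera to world coordinates). Camera axes: x right, y up, looking along -z (the intrinsics and any distortion apply to the point x, -y, -z); pixel columns grow to the right and rows downward; lengths in m; the calibration is good to about 2 mm. A picture is of the moment at which its call begins. There is no depth.
- hand_in(): hands the job in; it is judged then, once.
The state is a dict: "time_s": time; "joints": joint angles; "joint_vel": joint speeds; "joint_torque": joint torques, N m; "position": TCP position; "orientation": TCP orientation; "wrist_force": force on the tool from outside, world axes, zero at the start; "wrist_torque": the same for the moment, N m; "width": opening from 0.0 (shut) to 1.0 (fully open); "grasp_force": force on a finger pad.
Only numpy, scipy, OpenCV 4.12 (cv2) and the standard library are available. Lean on these libraries where they do the work, as an engineer would, in place of code of your own. Each camera call takes 0.05 s, during which the arm holds its last target. There are 200 camera calls.

### The job

Three spring-steel leaves are clamped on stands and two of them have gone weak. Starting with the left one, then the middle, then the right, press each leaf's dish gently with the fingers all the way down to its stop, hold it there a moment and feel how hard it pushes back, never pressing with more than 25 N; then stand the steel weight in the dish of the stiff leaf and let go. The weight must never push a leaf down onto its stop, and the beaker, the pot and the glass petri dish stay where they are.

Things in the scene. Friction and masses are not known exactly. Their poses are not given: they have to be found in the camera images.
- dish_a (a point): floor centre of the steel dish (50 mm outside, 44 mm inside, rim 3 mm above the floor) on the free tip of one of three leaves that look alike; free: level, 55.5 mm above the bench. x axis: along the leaf (24 mm wide) to its clamp (46 mm wide, 65 mm high, begins 112 mm from the dish axis). Stands are in a left (y>0.12), middle or right (y<-0.12) place; which leaf is where varies
- leaf_a (a joint): bending of the leaf of dish_a, rad: 0 free, 0.127 (dish 14 mm down) on its rubber-topped stop. The sound leaf resists with about 1 N at first and 8 to 9 N at the stop; a tired one at most 3 N at the stop. Pressed on against the stop, the force climbs about 12 N per mm
- dish_b (a point): floor centre of the steel dish (50 mm outside, 44 mm inside, rim 3 mm above the floor) on the free tip of one of three leaves that look alike; free: level, 55.5 mm above the bench. x axis: along the leaf (24 mm wide) to its clamp (46 mm wide, 65 mm high, begins 112 mm from the dish axis). Stands are in a left (y>0.12), middle or right (y<-0.12) place; which leaf is where varies
- leaf_b (a joint): bending of the leaf of dish_b, rad: 0 free, 0.127 (dish 14 mm down) on its rubber-topped stop. The sound leaf resists with about 1 N at first and 8 to 9 N at the stop; a tired one at most 3 N at the stop. Pressed on against the stop, the force climbs about 12 N per mm
- dish_c (a point): floor centre of the steel dish (50 mm outside, 44 mm inside, rim 3 mm above the floor) on the free tip of one of three leaves that look alike; free: level, 55.5 mm above the bench. x axis: along the leaf (24 mm wide) to its clamp (46 mm wide, 65 mm high, begins 112 mm from the dish axis). Stands are in a left (y>0.12), middle or right (y<-0.12) place; which leaf is where varies
- leaf_c (a joint): bending of the leaf of dish_c, rad: 0 free, 0.127 (dish 14 mm down) on its rubber-topped stop. The sound leaf resists with about 1 N at first and 8 to 9 N at the stop; a tired one at most 3 N at the stop. Pressed on against the stop, the force climbs about 12 N per mm
- weight_center (a point): centre, half-way up, of the loose steel weight: an upright cylinder 36 mm in diameter and 42 mm high with a neck and a 20 mm knob on top, 62 mm high in all, about 0.4 kg (more than a tired leaf can bear, while the sound leaf sinks only about 5 mm under it); its foot is 31 mm below this point; z axis up the cylinder
- beaker: bystander: small clear beaker 50 mm wide, 71 mm high, standing on the bench between the left and middle stands; origin under its centre
- pot: bystander: lidded specimen pot 32 mm in diameter, 58 mm high, standing at the back; origin under its centre
- petri_glass: bystander: clear glass petri dish 94 mm in diameter, 16 mm high, lying on the bench at the back; origin under its centre
- weight: the same steel weight; origin at the centre of its foot, z up the cylinder
Things that resemble listed ones, but are neither listed nor needed, are in the scene too. Leave any green or pink look-alike of the weight alone.

How it is judged:
On the way, in this order (a step that is already met when the one before it is completed fails the run):
1. the left leaf is pressed down to its stop by the fingers (within 1.3 mm at the dish) (((world y of dish_a between 0.12 and 9 m and value of joint leaf_a above 0.116 rad and contact force between the fingers and leaf_a above 0.5 N) or (world y of dish_b between 0.12 and 9 m and value of joint leaf_b above 0.116 rad and contact force between the fingers and leaf_b above 0.5 N) or (world y of dish_c between 0.12 and 9 m and value of joint leaf_c above 0.116 rad and contact force between the fingers and leaf_c above 0.5 N))), for 0.2 s.
2. the middle leaf is pressed down to its stop by the fingers (within 1.3 mm at the dish) (((world y of dish_a between -0.12 and 0.12 m and value of joint leaf_a above 0.116 rad and contact force between the fingers and leaf_a above 0.5 N) or (world y of dish_b between -0.12 and 0.12 m and value of joint leaf_b above 0.116 rad and contact force between the fingers and leaf_b above 0.5 N) or (world y of dish_c between -0.12 and 0.12 m and value of joint leaf_c above 0.116 rad and contact force between the fingers and leaf_c above 0.5 N))), for 0.2 s.
3. the right leaf is pressed down to its stop by the fingers (within 1.3 mm at the dish) (((world y of dish_a between -9 and -0.12 m and value of joint leaf_a above 0.116 rad and contact force between the fingers and leaf_a above 0.5 N) or (world y of dish_b between -9 and -0.12 m and value of joint leaf_b above 0.116 rad and contact force between the fingers and leaf_b above 0.5 N) or (world y of dish_c between -9 and -0.12 m and value of joint leaf_c above 0.116 rad and contact force between the fingers and leaf_c above 0.5 N))), for 0.2 s.
At the end, for the whole second after the job is handed in: the weight stands at rest in the dish of the leaf that bears it: within 12 mm of the dish's axis, upright to 0.16 rad, that leaf bent less than 0.105 rad (clear of its stop), the other two leaves free (under 0.02 rad) (((contact force between weight and leaf_a above 2 N and horizontal distance between weight_center and dish_a below 0.012 m and value of joint leaf_a below 0.105 rad and value of joint each of leaf_b, leaf_c below 0.02 rad) or (contact force between weight and leaf_b above 2 N and horizontal distance between weight_center and dish_b below 0.012 m and value of joint leaf_b below 0.105 rad and value of joint each of leaf_a, leaf_c below 0.02 rad) or (contact force between weight and leaf_c above 2 N and horizontal distance between weight_center and dish_c below 0.012 m and value of joint leaf_c below 0.105 rad and value of joint each of leaf_a, leaf_b below 0.02 rad)) and angle between weight_center's own z axis and vertical below 0.16 rad and linear speed of weight below 0.02 m/s); the robot touches nothing.
It fails at once if a leaf is pressed with more than 25 N (contact force between anything else and leaf_a above 25 N or contact force between anything else and leaf_b above 25 N or contact force between anything else and leaf_c above 25 N).
It fails at once if the weight pushes a leaf down onto its stop ((contact force between weight and leaf_a above 0.5 N and value of joint leaf_a above 0.116 rad) or (contact force between weight and leaf_b above 0.5 N and value of joint leaf_b above 0.116 rad) or (contact force between weight and leaf_c above 0.5 N and value of joint leaf_c above 0.116 rad)).
It fails at once if the beaker, the pot or the petri dish is moved by more than 30 mm (distance of any of beaker, pot, petri_glass from where it was at the start of the episode above 0.03 m).
It also fails if it takes over 69 s, if anything falls off the work surface, if the arm or the gripper's body presses on something with over 40 N, if the wrist force passes 120 N, or if a joint passes its speed limit or range.

## Working session

There is one attempt and no reset: what is moved stays moved. The work goes in short steps, Python scripts to look and compute and a tool call to move; the robot and the scene stay as the last step left them, time stands still between calls to the robot, and variables do not carry over. Pictures are saved under pics/ and viewed, at most 12 in all, crops included, and the job is handed in when it is done.

Besides the shell and the picture viewer there is one more tool, called after "Call:" as name(argument=value, ...) on one line, values as JSON. carry_out: Moves the arm, as the interface text tells. Its arguments: {"type":"object","properties":{"deltas":{"type":"string"},"grip_force":{"type":"number"}},"required":["deltas"]}

```bash
mkdir -p pics
cat > h.py <<'E'
import numpy as np,cv2
from rig import get_state,capture,hand_in
def f(c):return 210/np.tan(np.radians(c['vfov'])/2)
def ray(c,u,v):
    F=f(c);K=np.array([[F,0,c['cx']],[0,F,c['cy']],[0,0,1.]])
    p=cv2.undistortPoints(np.array([[[u,v]]],float),K,np.array([c['k1'],0,0,0.])) if 0 else None
    d=np.array([(u-c['cx'])/F,(v-c['cy'])/F]);x=d.copy()
    for _ in range(30):x=d/(1+c['k1']*(x@x))
    M=np.array(c['cam_to_world']);return M[:3,3],M[:3,:3]@np.array([x[0],-x[1],-1])
def onz(c,u,v,z):
    o,d=ray(c,u,v);return o+d*(z-o[2])/d[2]
def proj(c,p):
    M=np.array(c['cam_to_world']);q=M[:3,:3].T@(np.array(p)-M[:3,3]);x=np.array([q[0],-q[1]])/-q[2]
    x=x*(1+c['k1']*(x@x));return x*f(c)+[c['cx'],c['cy']]
def snap(n,fn):
    c=capture(n);cv2.imwrite('pics/'+fn+'.png',c['image']);np.save('pics/'+fn+'.npy',c,allow_pickle=True);return c
def load(fn):return np.load('pics/'+fn+'.npy',allow_pickle=True).item()
E
python3 - <<'E'
from h import *
for n in('top','side'):
    c=snap(n,n+'0');print(n,c['vfov'],c['k1'],np.round(c['cam_to_world'],3).tolist())
cc=[cv2.imread(f'pics/{n}0.png') for n in('top','side')]
s=get_state();print(s)
E
```

```text
top 56.2544713157659 -0.06566472166792056 [[-0.03, 0.979, -0.201, 0.382], [-1.0, -0.031, 0.001, -0.011], [-0.005, 0.201, 0.98, 1.063], [0.0, 0.0, 0.0, 1.0]]
side 47.05074341370166 -0.04846138308999066 [[0.993, 0.063, -0.095, 0.523], [-0.113, 0.643, -0.758, -0.797], [0.014, 0.764, 0.645, 0.757], [0.0, 0.0, 0.0, 1.0]]
{'time_s': 0.1, 'joints': array([ 1.09420056e+00,  1.16426266e-01,  1.44221570e+00, -2.15962874e-05,
        1.58399061e+00, -3.78171232e-02]), 'joint_vel': array([ 1.59072613e-05, -2.78139483e-03, -1.31030707e-03,  6.39349728e-04,
        2.12862960e-03,  7.10279732e-05]), 'joint_torque': array([ 3.72431794e-03, -7.22880864e+01, -6.23867798e+01,  7.80099817e-02,
        2.27797288e-02, -2.89280945e-05]), 'position': array([0.28670079, 0.61087866, 0.21797623]), 'orientation': array([-6.83663494e-01, -3.06605207e+00,  1.58826931e-03]), 'wrist_force': array([-0.06452834,  0.24296881, -0.78670262]), 'wrist_torque': array([ 0.02704449,  0.05536312, -0.00386426]), 'grasp_force': 0.0, 'width': 1.0034096017543142}
```

View pics/top0.png

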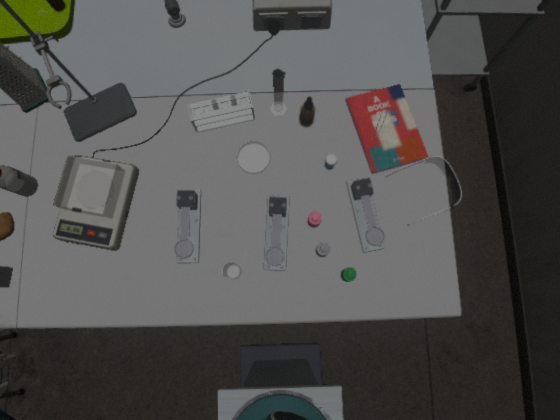

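View pics/side0.png

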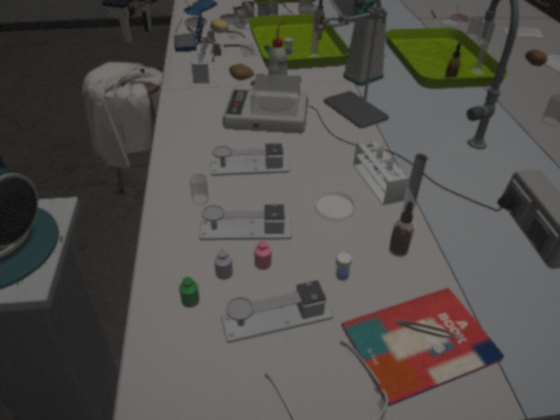

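The top view shows dishes at about (184,249), (275,257) and (375,236), and the grey weight at (323,249). The side view has the dishes at (222,152), (213,214) and (239,308), and the weight at (223,264). The beaker is at top (233,271).

Run:
```python
from h import *
t=load('top0');s=load('side0')
for n,a,b in(('L',(184,249),(222,152)),('M',(275,257),(213,214)),('R',(375,236),(239,308)),('W',(323,247),(223,264))):
    z=.0585 if n!='W' else .031
    print(n,onz(t,*a,z).round(4),onz(s,*b,z).round(4))
    o,d=ray(t,*a);p,e=ray(s,*b);k=np.linalg.lstsq(np.c_[d,-e],p-o,rcond=None)[0];print('  tri',(o+d*k[0]).round(4),(p+e*k[1]).round(4))
for n,p,z in(('Lc',(187,197),.065),('Mc',(277,205),.065),('Rc',(361,188),.065),('beaker',(233,271),.07),('pink',(315,217),.05),('green',(349,273),.05),('petri',(254,158),.01),('pot',(331,160),.058)):print(n,onz(t,*p,z).round(3))
print(proj(t,[.287,.611,.22]))
g=lambda i:np.clip(i.astype(float)*1.8,0,255).astype(np.uint8)
A=cv2.resize(g(t['image'][170:290,160:400]),None,fx=3.2,fy=3.2,interpolation=cv2.INTER_CUBIC)
cv2.imwrite('pics/z1.png',A)
```

```text
L [0.5074 0.2338 0.0585] [0.5113 0.2271 0.0585]
  tri [0.5082 0.2353 0.0522] [0.5112 0.2356 0.0527]
M [ 4.80e-01 -4.00e-04  5.85e-02] [ 0.4851 -0.008   0.0585]
  tri [ 4.807e-01 -3.000e-04  5.080e-02] [4.848e-01 3.000e-04 5.120e-02]
R [ 0.526  -0.2608  0.0585] [ 0.5272 -0.2641  0.0585]
  tri [ 0.5265 -0.2616  0.0551] [ 0.5272 -0.2615  0.0552]
W [ 0.5051 -0.1275  0.031 ] [ 0.5014 -0.1307  0.031 ]
  tri [ 0.5054 -0.1277  0.0288] [ 0.5014 -0.1283  0.0284]
Lc [0.644 0.227 0.065]
Mc [ 0.615 -0.01   0.065]
Rc [ 0.654 -0.232  0.065]
beaker [0.447 0.106 0.07 ]
pink [ 0.583 -0.108  0.05 ]
green [ 0.434 -0.189  0.05 ]
petri [0.766 0.052 0.01 ]
pot [ 0.736 -0.159  0.058]
[ -7.28227977 346.20134592]
```

View pics/z1.png

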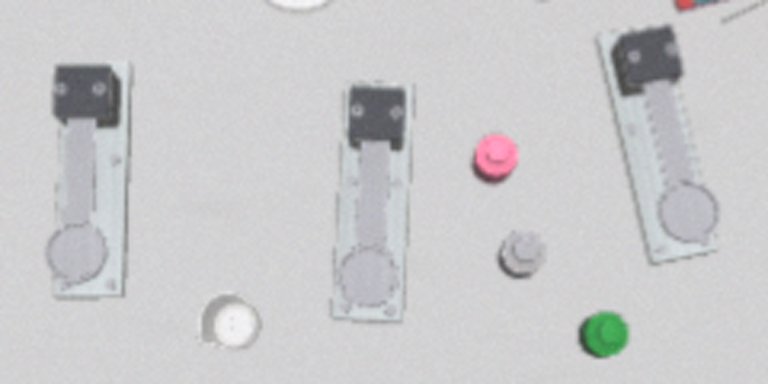

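Call:
carry_out(deltas="255 0 0 0 0 0 -6.3; 255 0 0 0 0 0 -6.3; 255 0 0 0 0 0 -6.3; 255 0 0 0 0 0 -6.3; 255 -14 -25 0 0 0 0; 255 -14 -25 0 0 0 0; 255 -14 -25 0 0 0 0; 255 -14 -25 0 0 0 0; 255 -14 -25 0 0 0 0; 255 -14 -25 0 0 0 0; 255 -14 -25 0 0 0 0; 255 -14 -25 0 0 0 0")

```text
time_s: 1.1
position: [0.3993, 0.4098, 0.2184]
orientation: [0.002, -3.141, 0.0]
wrist_force: [0.2, 0.1, -0.6]
width: 0.191
grasp_force: 0.0
```

Call:
carry_out(deltas="255 -13.5 -22 12; 255 -13.5 -22 12")

```text
invalid input
```

Call:
carry_out(deltas="255 -13.5 -22 12 0 0 0; 255 -13.5 -22 12 0 0 0; 255 -13.5 -22 12 0 0 0; 255 -13.5 -22 12 0 0 0; 255 -13.5 -22 12 0 0 0; 255 -13.5 -22 12 0 0 0; 255 -13.5 -22 12 0 0 0; 255 -13.5 -22 12 0 0 0; 255 0 0 0 0 0 0; 255 0 0 0 0 0 0")

```text
time_s: 1.93
position: [0.5072, 0.2343, 0.1218]
orientation: [-0.002, -3.14, 0.001]
wrist_force: [-0.1, -0.6, 0.4]
width: 0.004
grasp_force: 0.0
```

Run:
```python
from h import *
c=snap('wrist','w1');s=get_state();print(s['position'],s['wrist_force'],s['width'])
for n,p in(('dish',[.508,.234,.0555]),('tcp',s['position'])):print(n,proj(c,p))
F=[]
for _ in range(1):pass
```

```text
[0.50709036 0.23517851 0.12252696] [-0.19976149  0.44590254  0.48702844] 0.0010810077948596303
dish [278.66234961 224.66833118]
tcp [280.98753612 267.18293614]
```

View pics/w1.png

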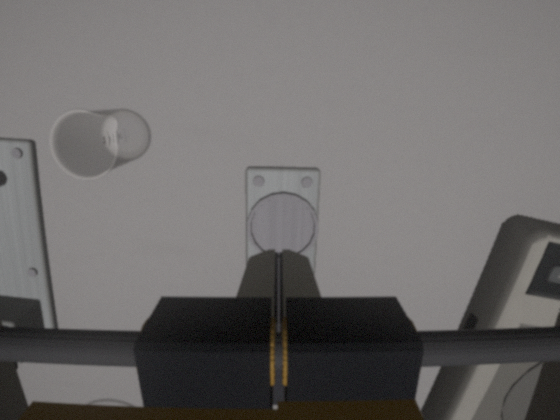

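Call:
carry_out(deltas="255 -1 2 10 0 0 0; 255 0 0 15 0 0 0; 255 0 0 15 0 0 0; 255 0 0 12 0 0 0; 255 0 0 8 0 0 0; 255 0 0 2 0 0 0; 255 0 0 2 0 0 0; 255 0 0 2 0 0 0; 255 0 0 2 0 0 0; 255 0 0 2 0 0 0; 255 0 0 2 0 0 0; 255 0 0 2 0 0 0")

```text
time_s: 2.98
position: [0.5084, 0.2374, 0.0489]
orientation: [-0.002, 3.141, 0.001]
wrist_force: [0.6, 1.1, 1.4]
width: 0.006
grasp_force: 0.6
```

Call:
carry_out(deltas="255 0 0 0 0 0 0; 255 0 0 0.8 0 0 0; 255 0 0 0.8 0 0 0; 255 0 0 0.8 0 0 0; 255 0 0 0.8 0 0 0; 255 0 0 0.8 0 0 0; 255 0 0 0.8 0 0 0; 255 0 0 0 0 0 0; 255 0 0 0 0 0 0")

```text
time_s: 3.73
position: [0.5082, 0.2373, 0.0439]
orientation: [-0.002, 3.141, 0.0]
wrist_force: [1.1, 0.0, 2.2]
width: 0.005
grasp_force: 0.9
```

Call:
carry_out(deltas="255 0 0 0.3 0 0 0; 255 0 0 0.3 0 0 0; 255 0 0 0.3 0 0 0; 255 0 0 0.3 0 0 0; 255 0 0 0.3 0 0 0; 255 0 0 0 0 0 0; 255 0 0 0 0 0 0")

```text
time_s: 4.32
position: [0.5082, 0.2373, 0.0424]
orientation: [-0.002, 3.141, 0.0]
wrist_force: [1.1, -0.0, 2.9]
width: 0.007
grasp_force: 1.2
```

Call:
carry_out(deltas="255 0 0 0.3 0 0 0; 255 0 0 0.3 0 0 0; 255 0 0 0 0 0 0; 255 0 0 0 0 0 0")

```text
time_s: 4.65
position: [0.5083, 0.2373, 0.0421]
orientation: [-0.002, 3.141, 0.0]
wrist_force: [0.5, -0.2, 6.8]
width: 0.005
grasp_force: 3.0
```

Call:
carry_out(deltas="255 0 0 0.3 0 0 0; 255 0 0 0 0 0 0; 255 0 0 0 0 0 0; 255 0 0 0 0 0 0")

```text
time_s: 4.98
position: [0.5083, 0.2373, 0.0419]
orientation: [-0.002, 3.141, 0.0]
wrist_force: [-0.1, -0.5, 7.7]
width: 0.005
grasp_force: 3.8
```

Call:
carry_out(deltas="255 0 0 0.4 0 0 0; 255 0 0 0 0 0 0; 255 0 0 0 0 0 0; 255 0 0 0 0 0 0")

```text
time_s: 5.32
position: [0.5084, 0.2374, 0.0418]
orientation: [-0.002, 3.141, 0.0]
wrist_force: [-1.3, -0.8, 10.0]
width: 0.006
grasp_force: 4.9
```

Call:
carry_out(deltas="255 0 0 -3 0 0 0; 255 0 0 -6 0 0 0; 255 0 0 -12 0 0 0; 255 0 0 -22 0 0 0; 255 0 0 -25 0 0 0; 255 0 0 -17 0 0 0; 255 4 -25 0 0 0 0; 255 4 -38 0 0 0 0; 255 5 -38 0 0 0 0; 255 5 -38 0 0 0 0; 255 4 -38 0 0 0 0; 255 2 -30 0 0 0 0")

```text
time_s: 6.32
position: [0.4835, 0.0282, 0.1269]
orientation: [-0.001, 3.141, -0.0]
wrist_force: [0.9, -0.1, 0.2]
width: 0.007
grasp_force: 0.0
```

Call:
carry_out(deltas="255 2 -20 0 0 0 0; 255 0 -10 0 0 0 0; 255 0 0 0 0 0 0; 255 0 0 0 0 0 0")

```text
time_s: 6.65
position: [0.4825, 0.0005, 0.1264]
orientation: [-0.0, 3.142, 0.0]
wrist_force: [-0.3, -0.6, -0.0]
width: 0.009
grasp_force: 0.0
```

```bash
cat >> h.py <<'E'
def dish(c,p):
    u,v=proj(c,[p[0],p[1],.0585]);im=c['image'];x0,y0=int(u-60),int(v-60)
    g=cv2.GaussianBlur(cv2.cvtColor(im,cv2.COLOR_BGR2GRAY)[y0:y0+120,x0:x0+120],(5,5),0)
    return (u,v),cv2.HoughCircles(g,cv2.HOUGH_GRADIENT,1,30,param1=50,param2=12,minRadius=28,maxRadius=42),(x0,y0)
E
python3 - <<'E'
from h import *
def go(c,p):
    (u,v),r,o=dish(c,p);print('pred',u,v)
    if r is not None:
        for q in r[0][:3]:print(q[:2]+o,q[2],onz(c,*(q[:2]+o),.0585).round(4))
go(load('w1'),[.508,.234])
c=snap('wrist','w2');s=get_state();print(s['position'],s['wrist_force'],s['time_s'])
go(c,[.482,-.001])
E
```

```text
pred 278.66298012274245 226.14940844005346
[282.5 227.5] 36.9 [0.509  0.2366 0.0585]
[0.48252883 0.00096681 0.12631108] [ 0.01317116  1.40099488 -0.34817409] 6.7
pred 276.8740842108364 221.94270472290748
[280.5 225.5] 39.2 [0.4846 0.0015 0.0585]
```

View pics/w2.png

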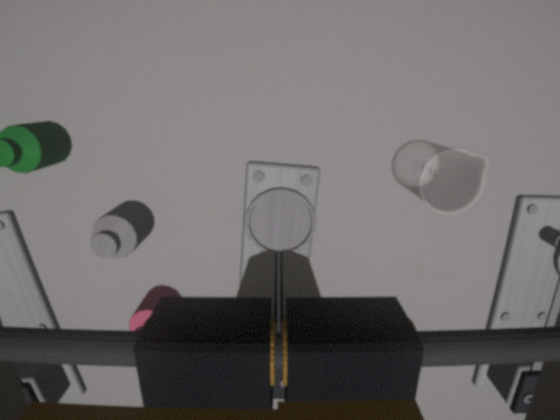

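The middle dish sits at (281,219), right under the tool. Descending.

Call:
carry_out(deltas="255 0 1 10 0 0 0; 255 0 0 15 0 0 0; 255 0 0 15 0 0 0; 255 0 0 15 0 0 0; 255 0 0 9 0 0 0; 255 0 0 2 0 0 0; 255 0 0 2 0 0 0; 255 0 0 2 0 0 0; 255 0 0 2 0 0 0; 255 0 0 2 0 0 0; 255 0 0 2 0 0 0; 255 0 0 2 0 0 0")

```text
time_s: 7.7
position: [0.4827, 0.0013, 0.0484]
orientation: [-0.002, 3.141, 0.0]
wrist_force: [0.4, 2.3, 4.8]
width: 0.004
grasp_force: 2.5
```

Call:
carry_out(deltas="255 0 0 0.8 0 0 0; 255 0 0 0.8 0 0 0; 255 0 0 0.8 0 0 0; 255 0 0 0.8 0 0 0; 255 0 0 0 0 0 0; 255 0 0 0 0 0 0; 255 0 0 0 0 0 0")

```text
time_s: 8.28
position: [0.4828, 0.0013, 0.0454]
orientation: [-0.001, 3.141, 0.0]
wrist_force: [-0.9, 1.7, 6.5]
width: 0.003
grasp_force: 3.4
```

Call:
carry_out(deltas="255 0 0 0.5 0 0 0; 255 0 0 0.5 0 0 0; 255 0 0 0.5 0 0 0; 255 0 0 0.5 0 0 0; 255 0 0 0.5 0 0 0; 255 0 0 0 0 0 0; 255 0 0 0 0 0 0; 255 0 0 0 0 0 0")

```text
time_s: 8.95
position: [0.4829, 0.0013, 0.0431]
orientation: [-0.001, 3.14, 0.0]
wrist_force: [-0.3, 2.1, 6.6]
width: 0.004
grasp_force: 4.0
```

Call:
carry_out(deltas="255 0 0 0.4 0 0 0; 255 0 0 0.4 0 0 0; 255 0 0 0 0 0 0; 255 0 0 0 0 0 0; 255 0 0 0 0 0 0")

```text
time_s: 9.37
position: [0.483, 0.0013, 0.0424]
orientation: [-0.001, 3.14, 0.0]
wrist_force: [-1.4, 1.8, 8.1]
width: 0.006
grasp_force: 4.4
```

Call:
carry_out(deltas="255 0 0 0.4 0 0 0; 255 0 0 0.3 0 0 0; 255 0 0 0 0 0 0; 255 0 0 0 0 0 0; 255 0 0 0 0 0 0")

```text
time_s: 9.78
position: [0.4831, 0.0013, 0.042]
orientation: [-0.002, 3.14, 0.0]
wrist_force: [-2.9, 2.1, 12.1]
width: 0.004
grasp_force: 6.6
```

Call:
carry_out(deltas="255 0 0 -3 0 0 0; 255 0 0 -6 0 0 0; 255 0 0 -12 0 0 0; 255 0 0 -22 0 0 0; 255 0 0 -25 0 0 0; 255 0 0 -17 0 0 0; 255 -5 -25 0 0 0 0; 255 -7 -38 0 0 0 0; 255 -7 -38 0 0 0 0; 255 -7 -38 0 0 0 0; 255 -7 -38 0 0 0 0; 255 -7 -38 0 0 0 0")

```text
time_s: 10.78
position: [0.5225, -0.2158, 0.1263]
orientation: [-0.001, 3.141, -0.0]
wrist_force: [0.2, 0.8, -0.1]
width: 0.004
grasp_force: 0.0
```

Call:
carry_out(deltas="255 -4 -31 0 0 0 0; 255 0 -15 0 0 0 0; 255 0 0 0 0 0 -6.5; 255 0 0 0 0 0 -6.5; 255 0 0 0 0 0 0; 255 0 0 0 0 0 0")

```text
time_s: 11.28
position: [0.5266, -0.2594, 0.126]
orientation: [0.352, -3.122, -0.0]
wrist_force: [0.1, -0.1, -0.1]
width: 0.001
grasp_force: 0.0
```

Run:
```python
from h import *
c=snap('wrist','w3');s=get_state();print(s['position'],s['orientation'],s['wrist_force'],s['time_s'])
(u,v),r,o=dish(c,[.5265,-.261]);print(u,v)
for q in r[0][:3]:print(q[:2]+o,q[2],onz(c,*(q[:2]+o),.0585).round(4))
```

```text
[ 0.52663597 -0.2593124   0.12606317] [-3.51461942e-01  3.12186109e+00 -1.51332801e-04] [ 0.45123507 -0.10339237 -0.19787634] 11.3333
276.62618121791775 222.39824547851316
[276.5 218.5] 30.2 [ 0.5237 -0.2617  0.0585]
```

View pics/w3.png

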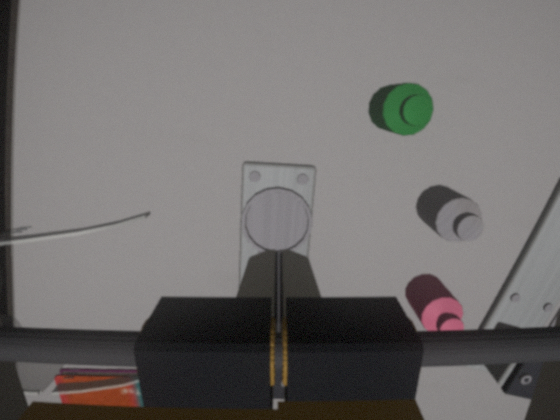

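The right dish is at (277,219), about 2 mm off the tool. Pressing.

Call:
carry_out(deltas="255 0 -2 10 0 0 0; 255 0 0 15 0 0 0; 255 0 0 15 0 0 0; 255 0 0 15 0 0 0; 255 0 0 9 0 0 0; 255 0 0 2 0 0 0; 255 0 0 2 0 0 0; 255 0 0 2 0 0 0; 255 0 0 2 0 0 0; 255 0 0 2 0 0 0; 255 0 0 2 0 0 0; 255 0 0 2 0 0 0")

```text
time_s: 12.33
position: [0.5274, -0.2618, 0.0481]
orientation: [-0.357, 3.121, -0.001]
wrist_force: [0.7, -0.1, 2.1]
width: 0.008
grasp_force: 0.9
```

Call:
carry_out(deltas="255 0 0 0.8 0 0 0; 255 0 0 0.8 0 0 0; 255 0 0 0.8 0 0 0; 255 0 0 0.8 0 0 0; 255 0 0 0.6 0 0 0; 255 0 0 0.6 0 0 0; 255 0 0 0.6 0 0 0; 255 0 0 0.6 0 0 0; 255 0 0 0 0 0 0; 255 0 0 0 0 0 0; 255 0 0 0 0 0 0")

```text
time_s: 13.25
position: [0.5272, -0.2617, 0.0424]
orientation: [-0.357, 3.121, -0.0]
wrist_force: [1.7, -0.4, 4.9]
width: 0.004
grasp_force: 2.2
```

Call:
carry_out(deltas="255 0 0 0.4 0 0 0; 255 0 0 0.4 0 0 0; 255 0 0 0 0 0 0; 255 0 0 0 0 0 0; 255 0 0 0 0 0 0")

```text
time_s: 13.67
position: [0.5274, -0.2618, 0.0421]
orientation: [-0.357, 3.121, -0.001]
wrist_force: [1.0, 0.0, 9.0]
width: 0.002
grasp_force: 4.5
```

Call:
carry_out(deltas="255 0 0 0.2 0 0 0; 255 0 0 0 0 0 0; 255 0 0 0 0 0 0; 255 0 0 -3 0 0 0; 255 0 0 -6 0 0 0; 255 0 0 -12 0 0 0; 255 0 0 -22 0 0 0; 255 0 0 -25 0 0 0; 255 0 0 -22 0 0 0; 255 0 0 0 0 0 6.5; 255 0 0 0 0 0 6.5; 200 0 0 0 0 0 0")

```text
time_s: 14.67
position: [0.527, -0.2616, 0.1322]
orientation: [0.007, 3.141, -0.0]
wrist_force: [-0.2, -0.2, -0.7]
width: 0.039
grasp_force: 0.0
```

Call:
carry_out(deltas="120 4 20 0 0 0 0; 60 4 25 0 0 0 0; 0 5 25 0 0 0 0; 0 5 25 0 0 0 0; 0 5 25 0 0 0 0; 0 0 14 0 0 0 0; 0 0 0 0 0 0 0; 0 0 0 0 0 0 0")

```text
time_s: 15.33
position: [0.5039, -0.1274, 0.1315]
orientation: [0.008, -3.141, 0.0]
wrist_force: [0.6, -0.0, -0.7]
width: 0.602
grasp_force: 0.0
```

Run:
```python
from h import *
c=load('w3');print(onz(c,467,226,.062),onz(c,458,219,.042))
c=snap('wrist','w4');s=get_state();print(s['position'],s['orientation'],s['wrist_force'],s['time_s'],s['width'])
print(proj(c,[.5035,-.128,.062]))
```

```text
[ 0.49849094 -0.13090472  0.062     ] [ 0.49931808 -0.12712128  0.042     ]
[ 0.50394649 -0.12795032  0.13137466] [ 5.88944010e-03 -3.14134312e+00  3.10359187e-04] [-0.38421199  0.27286897 -0.15499343] 15.3833 0.643644848763639
[278.14361264 221.34324331]
```

View pics/w4.png

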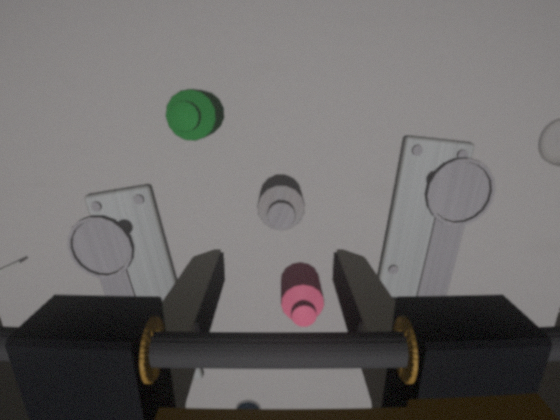

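The weight's knob is at (281,214), so it lies near (0.4995, -0.127). Going down over it.

Call:
carry_out(deltas="0 4.5 1 10 0 0 0; 0 0 0 15 0 0 0; 0 0 0 15 0 0 0; 0 0 0 15 0 0 0; 0 0 0 15 0 0 0; 0 0 0 15 0 0 0; 0 0 0 15 0 0 0; 0 0 0 10 0 0 0; 0 0 0 5 0 0 0; 0 0 0 1 0 0 0; 0 0 0 0 0 0 0")

```text
time_s: 16.3
position: [0.4994, -0.127, 0.0152]
orientation: [0.001, -3.141, -0.0]
wrist_force: [0.2, 0.9, -0.4]
width: 1.0
grasp_force: 0.0
```

Call:
carry_out(deltas="90 0 0 0 0 0 0; 110 0 0 0 0 0 0; 130 0 0 0 0 0 0; 145 0 0 0 0 0 0; 160 0 0 0 0 0 0; 175 0 0 0 0 0 0; 200 0 0 0 0 0 0; 220 0 0 0 0 0 0; 255 0 0 0 0 0 0; 255 0 0 0 0 0 0; 255 0 0 0 0 0 0", grip_force=25)

```text
time_s: 17.22
position: [0.4995, -0.1265, 0.0153]
orientation: [-0.002, 3.142, 0.0]
wrist_force: [0.0, 1.7, 2.2]
width: 0.383
grasp_force: 25.0
```

Run:
```python
from h import *
for n in('side','wrist'):
    c=snap(n,n+'5')
s=get_state();print(s['position'],s['orientation'],s['wrist_force'],s['time_s'],s['width'],s['grasp_force'])
a=load('side5')['image'];u,v=proj(load('side5'),[.5,-.127,.03]).astype(int)
b=load('wrist5')['image'][120:340,150:410]
cr=cv2.resize(a[v-60:v+50,u-65:u+65],(520,440));cr=np.clip(cr*1.6,0,255).astype(np.uint8)
cv2.imwrite('pics/z5.png',np.hstack([cr[:,:400],np.clip(cv2.resize(b,(400,440))*1.6,0,255).astype(np.uint8)]))
```

```text
[ 0.49951711 -0.12655159  0.01528194] [-1.68790878e-03  3.14154864e+00  3.87433444e-04] [-0.07568981  2.1007591   0.7428156 ] 17.3167 0.37730493136142523 25.00015402561985
```

View pics/z5.png

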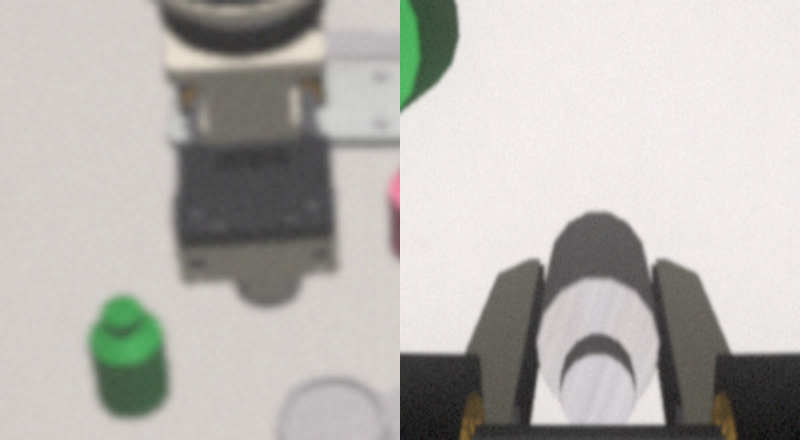

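Call:
carry_out(deltas="255 0 0 -3 0 0 0; 255 0 0 -6 0 0 0; 255 0 0 -12 0 0 0; 255 0 0 -20 0 0 0; 255 0 0 -20 0 0 0; 255 0 0 -20 0 0 0; 255 0 0 -14 0 0 0; 255 0 0 -5 0 0 0; 255 0 0 0 0 0 0")

```text
time_s: 18.07
position: [0.5, -0.1269, 0.1167]
orientation: [-0.002, 3.14, -0.001]
wrist_force: [0.8, 0.2, -4.7]
width: 0.378
grasp_force: 25.0
```

Run:
```python
from h import *
c=load('wrist5');print('knob',onz(c,280,315,.062),'body top',onz(c,280,120+.5*345,.042))
print('tcp',proj(c,[.4995,-.1265,.0153]))
c=load('w2');print('M',onz(c,281,219,.0585),'L',onz(load('w1'),283,224.5,.0585))
s=get_state();print(s['position'],s['wrist_force'])
```

```text
knob [ 0.49699875 -0.12639278  0.062     ] body top [ 0.4988472  -0.12629938  0.042     ]
tcp [279.37324929 266.65938598]
M [0.47984419 0.00185586 0.0585    ] L [0.50680853 0.23695524 0.0585    ]
[ 0.49997992 -0.12686329  0.11673227] [ 0.79398774  0.2484818  -4.6778594 ]
```

Call:
carry_out(deltas="255 1 8 0 0 0 0; 255 2 16 0 0 0 0; 255 3 22 0 0 0 0; 255 3 22 0 0 0 0; 255 3 22 0 0 0 0; 255 3 18 0 0 0 0; 255 2 12 0 0 0 0; 255 1 6 0 0 0 0; 255 0 2.5 0 0 0 0; 255 0 0 0 0 0 0; 255 0 0 0 0 0 0")

```text
time_s: 18.98
position: [0.4814, 0.0013, 0.115]
orientation: [0.001, -3.141, 0.0]
wrist_force: [0.4, 0.7, -3.7]
width: 0.38
grasp_force: 25.0
```

Call:
carry_out(deltas="255 0 0 8 0 0 0; 255 0 0 12 0 0 0; 255 0 0 10 0 0 0; 255 0 0 4 0 0 0; 255 0 0 0 0 0 0; 255 0 0 0 0 0 0; 255 0 0 0 0 0 0")

```text
time_s: 19.57
position: [0.4816, 0.0017, 0.0816]
orientation: [-0.002, 3.141, -0.0]
wrist_force: [-0.5, -0.4, -4.6]
width: 0.377
grasp_force: 25.0
```

Run:
```python
from h import *
c=snap('wrist','w6');d=snap('side','s6')
s=get_state();print(s['position'],s['orientation'],s['wrist_force'],s['time_s'],s['width'])
u,v=proj(d,[.481,.0015,.07]).astype(int);print(u,v,proj(c,[.481,.0015,.0585]),proj(d,[.481,.0015,.0585]))
g=lambda i,sz:np.clip(cv2.resize(i,sz,interpolation=cv2.INTER_CUBIC)*1.6,0,255).astype(np.uint8)
cv2.imwrite('pics/z6.png',np.hstack([g(d['image'][v-55:v+45,u-50:u+50],(400,400)),g(c['image'][140:340,180:380],(400,400))]))
```

```text
[0.48163019 0.00179423 0.08174943] [-1.60839763e-03  3.14082214e+00 -5.11124625e-05] [ 0.02480519 -0.46008292 -4.34261888] 19.6667 0.38118552374460907
210 207 [278.73150549 247.69679863] [211.02798978 211.22930257]
```

View pics/z6.png

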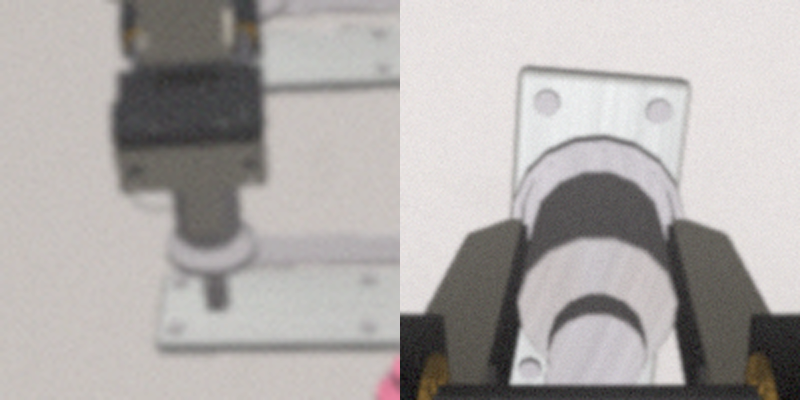

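Run:
```python
from h import *
c=load('w6');d=load('s6');u0,v0=160,152
print('dish x',onz(c,280,208.5,.0585)[0]+.025,'foot x',onz(c,280,226,.0664)[0]+.018)
dy=[onz(c,180+a/2,140+110,.0585)[1] for a in(514,682)];fy=[onz(c,180+a/2,140+105,.0664)[1] for a in(527,675)];print('y',np.mean(dy),np.diff(dy),np.mean(fy),np.diff(fy))
q=lambda a,b,z:onz(d,u0+a/4,v0+b/4,z)
print('side dish x',q(166,247,.0585)[0],q(258,247,.0585)[0],'foot',q(174,225,.0664)[0],q(243,225,.0664)[0])
```

```text
dish x 0.48246647306503665 foot x 0.48289219542321443
y 0.11995759743568604 [0.05220192] 0.11522587036959134 [0.04387246]
side dish x 0.4603455426067051 0.5099752292685076 foot 0.46531231079909435 0.5025986501218315
```

Call:
carry_out(deltas="255 -0.5 0 3 0 0 0; 255 0 0 3 0 0 0; 255 0 0 2 0 0 0; 255 0 0 1 0 0 0; 255 0 0 1 0 0 0; 255 0 0 1 0 0 0; 255 0 0 1 0 0 0; 255 0 0 1 0 0 0; 255 0 0 1 0 0 0; 255 0 0 0 0 0 0; 255 0 0 0 0 0 0")

```text
time_s: 20.58
position: [0.4818, 0.0018, 0.0673]
orientation: [0.002, -3.142, -0.0]
wrist_force: [-1.9, 0.2, 0.2]
width: 0.381
grasp_force: 25.0
```

Call:
carry_out(deltas="255 0 0 0.5 0 0 0; 255 0 0 0 0 0 0; 255 0 0 0 0 0 0")

```text
time_s: 20.83
position: [0.4819, 0.0018, 0.0668]
orientation: [-0.002, 3.141, 0.0]
wrist_force: [-2.6, -0.5, 0.1]
width: 0.379
grasp_force: 25.0
```

Run:
```python
from h import *
c=snap('wrist','w7');d=snap('side','s7')
s=get_state();print(s['position'],s['wrist_force'],s['wrist_torque'],s['width'])
u,v=210,207
g=lambda i,sz:np.clip(cv2.resize(i,sz,interpolation=cv2.INTER_CUBIC)*1.6,0,255).astype(np.uint8)
cv2.imwrite('pics/z7.png',np.hstack([g(d['image'][v-55:v+45,u-50:u+50],(400,400)),g(c['image'][140:340,180:380],(400,400))]))
```

```text
[0.48185151 0.00179447 0.06678373] [-1.59140037  0.40068708 -0.23582774] [0.02899765 0.46574019 0.01837505] 0.3794205978726188
```

View pics/z7.png

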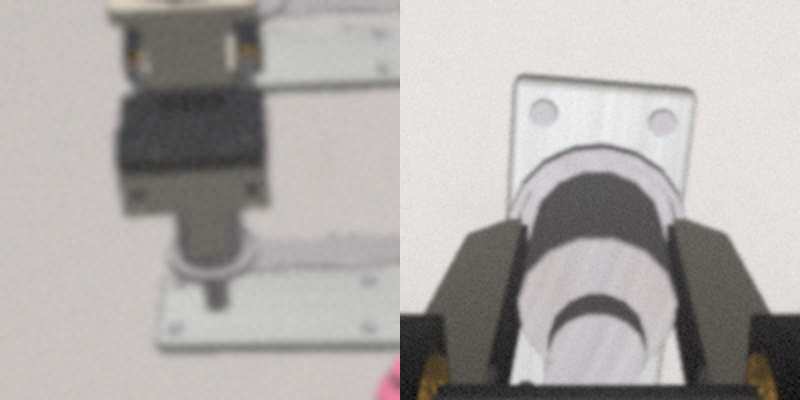

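The weight sits inside the rim in both views, and the leaf carries it. Easing the grip, then opening.

Call:
carry_out(deltas="255 0 0 0 0 0 0; 255 0 0 0 0 0 0; 155 0 0 0 0 0 0; 150 0 0 0 0 0 0; 145 0 0 0 0 0 0; 140 0 0 0 0 0 0; 125 0 0 0 0 0 0; 100 0 0 0 0 0 0; 60 0 0 0 0 0 0; 60 0 0 0 0 0 0; 60 0 0 0 0 0 0; 60 0 0 0 0 0 0", grip_force=4)

```text
time_s: 21.93
position: [0.4819, 0.0018, 0.0667]
orientation: [-0.002, 3.142, 0.0]
wrist_force: [0.4, 0.2, -0.6]
width: 0.755
grasp_force: 0.0
```

Call:
carry_out(deltas="60 0 0 -3 0 0 0; 60 0 0 -6 0 0 0; 60 0 0 -12 0 0 0; 60 0 0 -20 0 0 0; 60 0 0 -25 0 0 0; 60 0 0 -25 0 0 0; 60 0 0 -15 0 0 0; 60 0 0 0 0 0 0; 60 0 0 0 0 0 0; 60 0 0 0 0 0 0")

```text
time_s: 22.77
position: [0.4816, 0.0018, 0.1724]
orientation: [0.002, -3.141, -0.0]
wrist_force: [-0.8, 1.8, 0.4]
width: 0.769
grasp_force: 0.0
```

Run:
```python
from h import *
c=snap('wrist','w8');d=snap('side','s8')
s=get_state();print(s['position'],s['wrist_force'],s['width'],s['time_s'])
u,v=210,207
g=lambda i,sz:np.clip(cv2.resize(i,sz,interpolation=cv2.INTER_CUBIC)*1.6,0,255).astype(np.uint8)
cv2.imwrite('pics/z8.png',np.hstack([g(d['image'][v-55:v+45,u-50:u+50],(400,400)),g(c['image'][100:300,180:380],(400,400))]))
```

```text
[0.48147843 0.00182705 0.17183989] [-1.0335979   0.61476399  0.27655056] 0.7625682680181803 22.8667
```

View pics/z8.png

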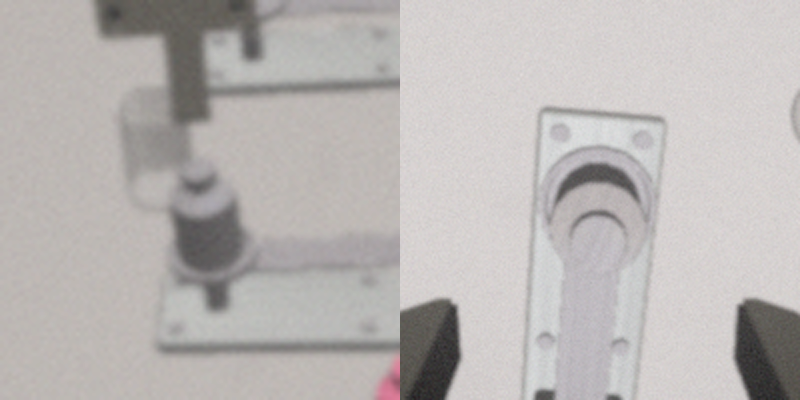

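The weight stands upright in the middle dish, slightly tilted with the leaf and clear of the stop; the fingers are clear.

```bash
python3 -c "
from h import *
print(hand_in())"
```

```text
the job is handed in; nothing more can be done
None
```

I pressed all three leaves to their stops in order (left and right weak, middle stiff), stood the weight upright in the middle dish clear of its stop, and handed the job in at about 23 s; the judge's verdict was not shown.

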